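Vent the load-lock

ROBOT

A 7-joint arm with a two-finger parallel gripper is mounted at the origin on the work surface. World frame = base frame: x ahead of the robot, y to its left, z up, the work surface at z = 0. Lengths are in m, angles in rad, forces in N, time in s.
With the tool pointing down it reaches from about 0.4 to 0.85 m from the base axis. Payload 10.4 kg.
Tool frame: the origin (TCP) lies midway between the tips of the shut fingers; the grasp point (between the pads) lies 19 mm behind it (r.grasp_offset is the distance from the TCP to the grasp point, in m); z points along the fingers, y is the line along which they close (so a half turn about z gives the same grasp; the last joint's range is limited). The gripper opens to 87 mm and grips with 3 to 60 N. Pads are 19 mm wide; open, the fingers measure 117 mm over their backs; the gripper's body (75 mm by 190 mm) begins 51 mm behind the grasp point.
Start: joints at [1.284, 0.332, -0.065, 1.46, 0.022, 1.35, -0.088], TCP at [0.163, -0.603, 0.223] pointing down, gripper open.
Joint ranges: [-2.6, 2.6], [-0.5, 2.12], [-1.47, 1.34], [0.16, 2.42], [-1.27, 4.41], [0.06, 2.06], [-2.6, 2.6]. Speed limits (rad/s): [2.22, 2.22, 2.79, 2.79, 3.14, 3.14, 3.14].

INTERFACE

Orientations are given as a unit quaternion [x, y, z, w].
In Python, from bench import r gives the robot as it stands.
- The arm moves only by the tool drive_tool, never from a script. Its argument "moves" is a list that holds one entry, the list of rows, each a list of 7 numbers: the shift along the tool's x, y, z in m, then the turn, a rotation vector about the tool's x, y, z in rad, then the opening, from 0 (shut) to 1 (fully open). In form: [[[tx, ty, tz, ax, ay, az, jaw], ...]]. A call has 1 to 10 rows; each row shifts and turns the commanded pose from where the row before left it, along the tool's axes as they then stand; what a row does not reach is not made up. A row lasts 1/10 s, in which the tool goes at most 50 mm and 8.59 degrees, less where a joint would pass 70% of its speed; a pose out of reach is approached as far as the arm can. A call is refused whole if a number of a shift passes 0.05 or a number of a turn 0.15, either way. A call with a gripper value outside its range is refused whole. The fingers move at their own pace and stop on an object; "squeeze" is the grip in N (left out, the last holds). Time passes only in rows, so rows that do not move let the fingers close. It gives the time, the measured TCP pose, the force, the opening and the grip force at its end, in the units of the state.
- r.read_state(): the state, without advancing time (a new reading comes with each control period).
- r.camera(name): name is "side" or "top" or "wrist"; returns the picture (420x560x3 uint8, red, green, blue); there is no depth.
- r.camera_info(name): a dict with "mtx" (3x3 intrinsics, pixels), "k1" (the pictures are not rectified: a ray, as slopes to the right and down, at radius r is drawn at 1 + k1 r^2 times it, then the intrinsics apply), "rvec" (rotation vector, rad) and "tvec" (3), from world to camera coordinates, as OpenCV has them; the wrist camera has in their place "T_tool_cam" (4x4, takes a point from camera to tool coordinates, whose origin is the TCP and whose axes are the flange's). Camera axes: x right, y down, z forward; pixel columns grow to the right and rows downward; lengths in m; the calibration is good to about 2 mm. A picture is of the moment at which its call begins: read the wrist's pose just before it. camera_info takes no time and is no camera call.
- r.close_job(): hands the job in; it is judged then, once.
Trained networks look in the newest picture that a camera, given by its name, has taken for a name from the list of things; names that differ only in an ending like _2 or _b are one class to them, and where a whole thing is asked for, a point or a joint stands for the part that bears it (a point fixed in the world has none). Each returns a list of dicts, best first, with "conf" (0 to 1); they miss things now and then, are a little off and sometimes report something else, mostly with a low value. They report only what shows in the picture. A call takes as long as a camera call.
- r.find_in(camera, query): "bbox" ([left, top, right, bottom] in pixels, round what is visible of it).
- r.place_of(camera, query): "at" ([column, row] in pixels: a listed point, or the origin of a listed thing).
The state is a dict: "time": time; "joint_positions": joint angles; "joint_vel": joint speeds; "joint_torque": joint torques, N m; "ee_pos": TCP position; "eef_rot": TCP orientation; "ft_force": force on the tool from outside, world axes, zero at the start; "torque": the same for the moment, N m; "width": finger opening in m; "grip_force": force on a finger pad.
Only numpy, scipy, OpenCV 4.12 (cv2) and the standard library are available. Lean on these libraries where they do the work, as an engineer would, in place of code of your own. Each camera call takes 0.05 s, during which the arm holds its last target. There are 200 camera calls.

TASK

Vent the load-lock: with a fingertip push the pump valve's lever (its pipe ends in the elbow that bends down into the base plate) a quarter turn to its closed stop, square across its pipe, and only then push the vent valve's lever (its pipe ends in the small ribbed brass silencer) a quarter turn to its open stop, in line with its pipe. Push the levers only, never take one between the fingers, and leave the gauge valve (its pipe ends in the white box-shaped gauge head) and the loose things standing about as they are.

Things in the scene. Friction and masses are not known exactly. Their poses are not given: they have to be found in the camera images.
- pump_pivot (a point): Point on the turning axis of the pump valve's lever, at the lever's mid height (120 mm above the table). Three like ball valves, steel, stem up, stand in a row 155 mm apart on one manifold tube, in any order; the pump branch ends in a steel elbow going down into the plate. Its frame does not turn with the lever: +x runs along the pipe towards the manifold, -x towards the branch's far end, +y to the side where a closed lever points, z up.
- pump_handle: Lever of the pump valve: flat steel bar with a black sleeve, the sleeve 75 mm long, 18 mm wide and 10 mm thick. Origin at the middle of the sleeve, 78.5 mm from the turning axis; +x points outward along the lever to its free tip, 37.5 mm farther on; z is up. It turns in the level plane at 120 mm above the table; only the pipe and its clamps lie below, their tops 22 mm or more beneath the sleeve's underside.
- pump_lever (a joint): Angle of the pump valve's lever, rad: 0 = fully open, lever along its pipe and pointing to the far end; grows clockwise seen from above to 1.571 = fully closed, lever square across the pipe. Hard stops at both ends; stays where it is left. About 0.4 N m of friction (some 5 N at the sleeve). Starts open or partly throttled, 0 to 0.5.
- vent_pivot (a point): The same point on the vent valve, whose branch ends in a ribbed brass silencer 21 mm thick and 40 mm long. Its frame does not turn with the lever: +x runs along the pipe towards the manifold, -x towards the branch's far end, +y to the side where a closed lever points, z up.
- vent_handle: Lever of the vent valve: flat steel bar with a black sleeve, the sleeve 75 mm long, 18 mm wide and 10 mm thick. Origin at the middle of the sleeve, 78.5 mm from the turning axis; +x points outward along the lever to its free tip, 37.5 mm farther on; z is up. It turns in the level plane at 120 mm above the table; only the pipe and its clamps lie below, their tops 22 mm or more beneath the sleeve's underside.
- vent_lever (a joint): Angle of the vent valve's lever, rad: 0 = fully open, lever along its pipe and pointing to the far end; grows clockwise seen from above to 1.571 = fully closed, lever square across the pipe. Hard stops at both ends; stays where it is left. About 0.4 N m of friction (some 5 N at the sleeve). Starts closed.
- gauge_pivot (a point): The same point on the gauge valve, whose branch ends in a white gauge head, a box 70 by 40 by 40 mm. To be left alone. Its frame does not turn with the lever: +x runs along the pipe towards the manifold, -x towards the branch's far end, +y to the side where a closed lever points, z up.
- gauge_handle: Lever of the gauge valve, to be left as it is: flat steel bar with a black sleeve, the sleeve 75 mm long, 18 mm wide and 10 mm thick. Origin at the middle of the sleeve, 78.5 mm from the turning axis; +x points outward along the lever to its free tip, 37.5 mm farther on; z is up. It turns in the level plane at 120 mm above the table; only the pipe and its clamps lie below, their tops 22 mm or more beneath the sleeve's underside.
- gauge_lever (a joint): Angle of the gauge valve's lever, rad: 0 = fully open, lever along its pipe and pointing to the far end; grows clockwise seen from above to 1.571 = fully closed, lever square across the pipe. Hard stops at both ends; stays where it is left. About 0.4 N m of friction (some 5 N at the sleeve). Starts open or nearly so.
- station: Grey base plate, 480 by 600 mm, 12 mm thick, that carries everything: origin on the table under the middle one of the three valve axes, +x towards the manifold tube (105 mm off, its top 83 mm above the table) and the load-lock (round steel chamber 164 mm across with a glass port, centre 215 mm off, top 131 mm above the table).
- jar_mid (a point): Centre of a loose small glass jar with a white cap, 42 mm across, 58 mm tall, standing on the plate between two branches near their far ends.
- bottle_mid (a point): Centre of a loose amber bottle, 48 mm across, 110 mm tall, standing on the plate at its -y edge, outside the row of valves.
- blank_mid (a point): Centre of a loose steel blanking flange, 40 mm across, 22 mm tall, lying on the plate in the other gap between two branches.

How it is judged:
On the way, in this order (a step that is already met when the one before it is completed fails the run):
1. the pump valve is closed (value of joint pump_lever above 1.45 rad), for 0.2 s.
2. the vent valve is open, the pump valve still closed (value of joint pump_lever above 1.45 rad and value of joint vent_lever below 0.12 rad), for 0.2 s.
At the end, for the whole second after the job is handed in: The pump lever is within 0.12 rad (7 degrees) of its closed stop and the vent lever within 0.12 rad of its open stop; the gauge lever's sleeve has moved less than 12 mm and the jar, bottle and blanking flange less than 20 mm from where they were (all of step 2 and distance of gauge_handle from where it was at the start of the episode below 0.012 m and distance of each of jar_mid, bottle_mid, blank_mid from where it was at the start of the episode below 0.02 m); the robot touches nothing.
It fails at once if the vent valve is opened (by 0.25 rad or more) while the pump valve is not closed (value of joint vent_lever below 1.32 rad and value of joint pump_lever below 1.4 rad).
It fails at once if a lever is taken between the fingers ((contact force between the fingers and pump_handle above 0.5 N and x of the grasp point in the frame of pump_handle between -0.07 and 0.045 m and y of the grasp point in the frame of pump_handle between -0.006 and 0.006 m and z of the grasp point in the frame of pump_handle between -0.03 and 0.02 m) or (contact force between the fingers and vent_handle above 0.5 N and x of the grasp point in the frame of vent_handle between -0.07 and 0.045 m and y of the grasp point in the frame of vent_handle between -0.006 and 0.006 m and z of the grasp point in the frame of vent_handle between -0.03 and 0.02 m) or (contact force between the fingers and gauge_handle above 0.5 N and x of the grasp point in the frame of gauge_handle between -0.07 and 0.045 m and y of the grasp point in the frame of gauge_handle between -0.006 and 0.006 m and z of the grasp point in the frame of gauge_handle between -0.03 and 0.02 m)).
It fails at once if the gauge valve is moved (distance of gauge_handle from where it was at the start of the episode above 0.02 m).
It fails at once if a loose thing is lifted, knocked over or pushed away (distance of any of jar_mid, bottle_mid, blank_mid from where it was at the start of the episode above 0.03 m).
It also fails if it takes over 45 s, if anything falls off the work surface, if the arm or the gripper's body presses on something with over 40 N, if the wrist force passes 120 N, or if a joint passes its speed limit or range.

## Working session

There is one attempt and no reset: what is moved stays moved. The work goes in short steps, Python scripts to look and compute and a tool call to move; the robot and the scene stay as the last step left them, time stands still between calls to the robot, and variables do not carry over. Pictures are saved under pics/ and viewed, at most 10 in all, crops included, and the job is handed in when it is done.

Besides the shell and the picture viewer there is one more tool, called after ">>>" by a JSON object that holds its "method" and its "body". drive_tool: Moves the arm, as the interface text tells. Its arguments: {"type":"object","properties":{"moves":{"type":"array"},"squeeze":{"type":"number"}},"required":["moves"]}

```bash
mkdir -p pics
cat > h.py <<'E'
import numpy as np, cv2
from scipy.spatial.transform import Rotation as R
from bench import r
def ray(cam,px):
    i=r.camera_info(cam); K=np.array(i['mtx']); k1=i['k1']
    d=cv2.undistortPoints(np.array([[px]],float),K,np.array([k1,0,0,0,0.]))[0,0]
    Rm=cv2.Rodrigues(np.array(i['rvec'],float))[0]; t=np.array(i['tvec'],float).ravel()
    return -Rm.T@t, Rm.T@np.array([d[0],d[1],1])
def at_z(cam,px,z):
    o,d=ray(cam,px); return o+d*(z-o[2])/d[2]
E
python3 - <<'E'
from h import *
for c in ['top','side']:
    im=r.camera(c); cv2.imwrite(f'pics/{c}0.png',im[:,:,::-1])
    for q,z in [('pump_pivot',.12),('pump_handle',.12),('vent_pivot',.12),('vent_handle',.12),('gauge_pivot',.12),('gauge_handle',.12),('jar_mid',.041),('bottle_mid',.067),('blank_mid',.023),('station',0)]:
        for d in r.place_of(c,q)[:2]: print(c,q,round(d['conf'],2),np.round(d['at']),np.round(at_z(c,d['at'],z),3))
s=r.read_state();print(s['time'],s['ee_pos'],s['eef_rot'],s['width'])
E
```

```text
top pump_pivot 0.79 [248. 176.] [ 0.597 -0.011  0.12 ]
top pump_pivot 0.37 [345. 238.] [ 0.502 -0.156  0.12 ]
top pump_handle 0.79 [228. 219.] [0.53  0.018 0.12 ]
top vent_pivot 0.58 [149. 161.] [0.621 0.144 0.12 ]
top vent_handle 0.58 [101. 157.] [0.628 0.223 0.12 ]
top gauge_pivot 0.62 [347. 189.] [ 0.578 -0.162  0.12 ]
top gauge_pivot 0.46 [102. 156.] [0.63  0.223 0.12 ]
top gauge_handle 0.73 [347. 239.] [ 0.501 -0.159  0.12 ]
top jar_mid 0.85 [283. 263.] [ 0.473 -0.066  0.041]
top bottle_mid 0.83 [402. 208.] [ 0.561 -0.261  0.067]
top blank_mid 0.79 [198. 250.] [0.495 0.078 0.023]
top station 0.76 [252. 195.] [ 0.601 -0.009  0.   ]
side pump_pivot 0.32 [314. 165.] [ 0.541 -0.194  0.12 ]
side pump_handle 0.74 [281. 223.] [0.531 0.017 0.12 ]
side vent_pivot 0.77 [202. 256.] [0.616 0.146 0.12 ]
side vent_handle 0.6 [168. 281.] [0.635 0.213 0.12 ]
side gauge_pivot 0.9 [291. 167.] [ 0.584 -0.166  0.12 ]
side gauge_pivot 0.36 [315. 170.] [ 0.533 -0.176  0.12 ]
side gauge_handle 0.72 [324. 179.] [ 0.505 -0.15   0.12 ]
side jar_mid 0.92 [322. 239.] [ 0.471 -0.058  0.041]
side bottle_mid 0.73 [312. 167.] [ 0.567 -0.266  0.067]
side blank_mid 0.92 [281. 288.] [0.503 0.078 0.023]
side station 0.67 [254. 254.] [0.595 0.001 0.   ]
1.1 [ 0.16299312 -0.60340357  0.22256974] [9.91315369e-01 1.31506030e-01 2.78153115e-05 5.17011310e-05] 0.08694649625625163
```

View pics/top0.png

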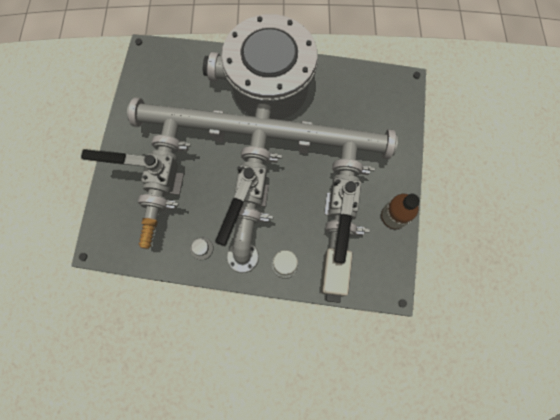

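View pics/side0.png

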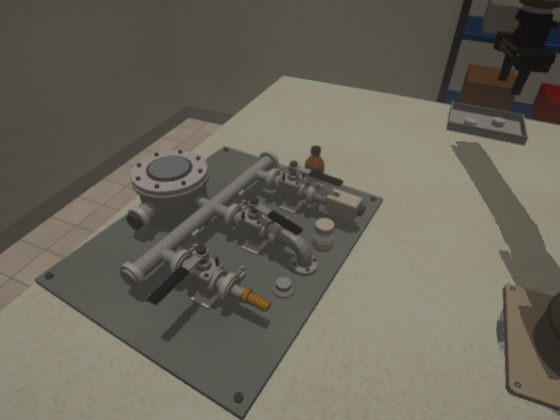

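The top view shows the vent valve on the left (silencer at 147,233), pump in the middle (elbow at 243,250) and gauge on the right (box at 338,272). The side view agrees with this. I'll shut the fingers and move above the pump lever's trailing (-y) side.

>>> {"method": "drive_tool", "body": {"moves": [[[0.034,-0.033,0,0,0,0,0],[0.034,-0.033,0,0,0,0,0],[0.034,-0.033,0,0,0,0,0],[0.034,-0.033,0,0,0,0,0],[0.034,-0.033,0,0,0,0,0],[0.034,-0.033,0,0,0,0,0],[0.034,-0.033,0,0,0,0,0],[0.034,-0.033,0,0,0,0,0],[0.034,-0.033,0,0,0,0,0],[0.034,-0.033,0,0,0,0,0]]]}}

```text
time: 2.1
ee_pos: [0.4059, -0.1944, 0.2229]
eef_rot: [0.991, 0.131, 0.0, 0.0]
ft_force: [1.0, 0.6, 0.3]
width: 0.0148
grip_force: 0.0
```

>>> {"method": "drive_tool", "body": {"moves": [[[0.034,-0.033,0,0,0,0,0],[0.034,-0.033,0,0,0,0,0],[0.034,-0.033,0,0,0,0,0],[0.034,-0.033,0,0,0,0,0],[0,0,0,0,0,0,0],[0,0,0,0,0,0,0]]]}}

```text
time: 2.7
ee_pos: [0.5023, -0.0323, 0.2224]
eef_rot: [0.991, 0.133, -0.0, -0.0]
ft_force: [0.3, -0.7, 0.9]
width: 0.0006
grip_force: 0.0
```

Run:
```python
from h import *
s=r.read_state();print(s['time'],s['ee_pos'],s['eef_rot'],s['width'],s['ft_force'],s['joint_positions'])
T=np.eye(4);T[:3,:3]=R.from_quat(s['eef_rot']).as_matrix();T[:3,3]=s['ee_pos']
im=r.camera('wrist');cv2.imwrite('pics/w1.png',im[:,:,::-1])
i=r.camera_info('wrist');C=T@np.array(i['T_tool_cam'])
for q in ['pump_pivot','pump_handle','vent_pivot','vent_handle','gauge_pivot','gauge_handle']:
    for d in r.place_of('wrist',q)[:2]:
        n=cv2.undistortPoints(np.array([[d['at']]],float),np.array(i['mtx']),np.array([i['k1'],0,0,0,0.]))[0,0]
        v=C[:3,:3]@[n[0],n[1],1];print(q,round(d['conf'],2),np.round(d['at']),np.round(C[:3,3]+v*(.12-C[2,3])/v[2],3))
```

```text
2.7 [ 0.50225305 -0.03225829  0.22244777] [ 9.91149329e-01  1.32751576e-01 -6.82264913e-05 -1.45880597e-04] 0.0006435532497081479 [ 0.26440774 -0.69565222  0.8914729 ] [ 0.61093196  0.11419366 -0.67640685  1.74629599  0.07366249  1.3069353
 -1.38604996]
pump_pivot 0.63 [291.  88.] [ 0.603 -0.015  0.12 ]
pump_handle 0.67 [235. 168.] [0.526 0.015 0.12 ]
vent_pivot 0.77 [101.   8.] [0.619 0.142 0.12 ]
gauge_pivot 0.88 [455. 161.] [ 0.582 -0.169  0.12 ]
gauge_handle 0.86 [408. 238.] [ 0.505 -0.156  0.12 ]
gauge_handle 0.3 [192. 167.] [0.517 0.051 0.12 ]
```

View pics/w1.png

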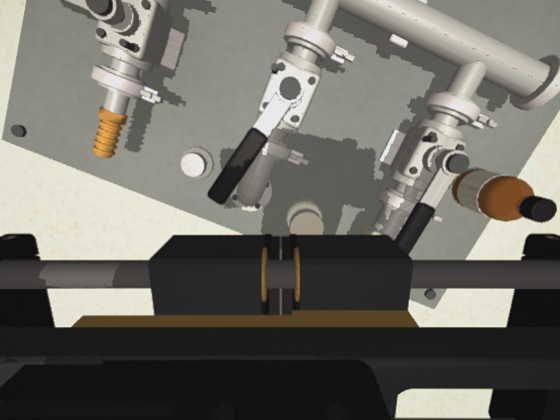

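>>> {"method": "drive_tool", "body": {"moves": [[[0,0,0.03,0,0,0,0],[0,0,0.03,0,0,0,0],[0,0,0.03,0,0,0,0],[0,0,0.026,0,0,0,0],[0,0,0,0,0,0,0]]]}}

```text
time: 3.55
ee_pos: [0.4997, -0.0337, 0.1037]
eef_rot: [0.991, 0.131, -0.003, -0.001]
ft_force: [0.2, 0.1, 0.4]
width: 0.0006
grip_force: 0.0
```

```bash
cat >> h.py <<'E'
ux=np.array([.993,-.12]);uy=np.array([.12,.993])
PUMP=np.array([.600,-.012]);VENT=np.array([.619,.143])
def P(piv,th,rho,d):  # d>0: finger behind (closing push), d<0: ahead (opening push)
    return piv+rho*(-np.cos(th)*ux+np.sin(th)*uy)-d*(np.sin(th)*ux+np.cos(th)*uy)
def rows(pts,p0=None):
    s=r.read_state();Rm=R.from_quat(s['eef_rot']).as_matrix()
    p=np.array(s['ee_pos'][:2]) if p0 is None else p0
    print('from',np.round(s['ee_pos'],4),np.round(s['ft_force'],1))
    for q in pts:
        v=Rm.T@[*(q-p),0]; print([round(float(v[0]),3),round(float(v[1]),3)],np.round(q,3)); p=q
E
python3 - <<'E'
from h import *
rows([P(PUMP,t,.078,.021) for t in np.linspace(.2,1.57,15)])
E
```

```text
from [ 0.4997 -0.0337  0.1037] [0.2 0.1 0.4]
[0.026, -0.02] [ 0.519 -0.007]
[0.003, -0.007] [0.52 0.  ]
[0.004, -0.007] [0.522 0.008]
[0.004, -0.007] [0.524 0.016]
[0.005, -0.006] [0.527 0.023]
[0.005, -0.006] [0.531 0.03 ]
[0.006, -0.005] [0.535 0.037]
[0.006, -0.005] [0.54  0.043]
[0.007, -0.004] [0.546 0.048]
[0.007, -0.003] [0.552 0.053]
[0.008, -0.002] [0.559 0.058]
[0.008, -0.002] [0.566 0.061]
[0.008, -0.001] [0.573 0.064]
[0.008, -0.0] [0.581 0.066]
[0.008, 0.001] [0.588 0.068]
```

>>> {"method": "drive_tool", "body": {"moves": [[[0.013,-0.01,0,0,0,0,0],[0.013,-0.01,0,0,0,0,0],[0.003,-0.007,0,0,0,0,0],[0.004,-0.007,0,0,0,0,0],[0.004,-0.007,0,0,0,0,0],[0.005,-0.006,0,0,0,0,0],[0.005,-0.006,0,0,0,0,0],[0.006,-0.005,0,0,0,0,0]]]}}

```text
time: 4.35
ee_pos: [0.538, 0.0345, 0.1075]
eef_rot: [0.991, 0.131, -0.0, 0.001]
ft_force: [-3.1, -6.2, 0.9]
width: 0.0002
grip_force: 2.6
```

>>> {"method": "drive_tool", "body": {"moves": [[[0.006,-0.005,0,0,0,0,0],[0.007,-0.004,0,0,0,0,0],[0.007,-0.003,0,0,0,0,0],[0.008,-0.002,0,0,0,0,0],[0.008,-0.002,0,0,0,0,0],[0,0,0,0,0,0,0]]]}}

```text
time: 4.95
ee_pos: [0.5687, 0.0606, 0.1072]
eef_rot: [0.991, 0.131, -0.0, 0.0]
ft_force: [-1.7, -1.7, -0.5]
width: 0.0005
grip_force: 0.7
```

Run:
```python
from h import *
for c in ['top','side']:
    im=r.camera(c); cv2.imwrite(f'pics/{c}2.png',im[:,:,::-1])
    for d in r.place_of(c,'pump_handle')[:2]: print(c,round(d['conf'],2),np.round(d['at']),np.round(at_z(c,d['at'],.12),3))
rows([P(PUMP,t,.078,.021) for t in np.linspace(1.35,1.57,3)])
cv2.imwrite('pics/c2.png',cv2.resize(cv2.imread('pics/top2.png')[120:290,70:370],None,fx=2.6,fy=2.6))
```

```text
side 0.55 [240. 227.] [0.593 0.058 0.12 ]
from [0.5686 0.0612 0.1071] [-0.9 -1.5  1.2]
[0.003, -0.002] [0.571 0.064]
[0.009, -0.0] [0.58  0.066]
[0.009, 0.001] [0.588 0.068]
```

View pics/c2.png

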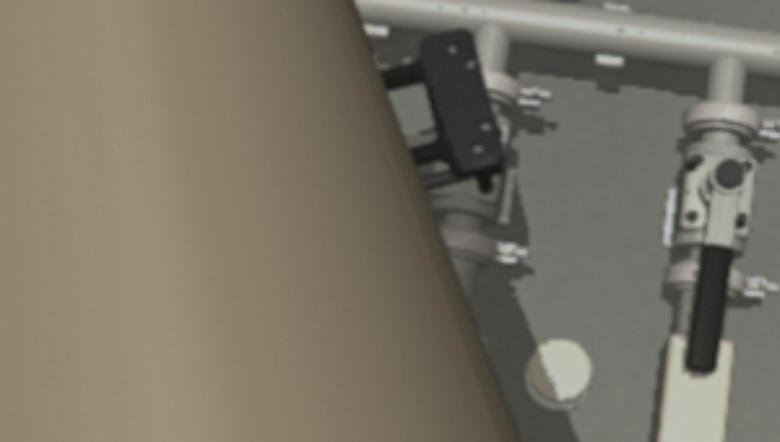

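The arm hides the pump lever from the top camera, and the gauge lever and the jar haven't moved. I'll keep pushing in small steps and watch the force.

>>> {"method": "drive_tool", "body": {"moves": [[[0.006,-0.001,0,0,0,0,0],[0.006,0,0,0,0,0,0],[0,0,0,0,0,0,0]]]}}

```text
time: 5.45
ee_pos: [0.5799, 0.0651, 0.1066]
eef_rot: [0.991, 0.131, -0.0, 0.0]
ft_force: [-3.1, -2.7, 0.1]
width: 0.0007
grip_force: 1.1
```

>>> {"method": "drive_tool", "body": {"moves": [[[0.004,0,0,0,0,0,0],[0.004,0.001,0,0,0,0,0],[0,0,0,0,0,0,0]]]}}

```text
time: 5.75
ee_pos: [0.5876, 0.0663, 0.1065]
eef_rot: [0.991, 0.131, -0.0, 0.0]
ft_force: [-4.1, -2.2, 0.7]
width: 0.0004
grip_force: 1.5
```

>>> {"method": "drive_tool", "body": {"moves": [[[0.004,0.001,0,0,0,0,0],[0,0,0,0,0,0,0]]]}}

```text
time: 5.95
ee_pos: [0.5896, 0.0664, 0.1062]
eef_rot: [0.991, 0.132, -0.003, 0.0]
ft_force: [-14.8, -4.7, 6.8]
width: 0.0005
grip_force: 7.0
```

>>> {"method": "drive_tool", "body": {"moves": [[[0.003,0.001,0,0,0,0,0],[0,0,0,0,0,0,0]]]}}

```text
time: 6.15
ee_pos: [0.5901, 0.0663, 0.1059]
eef_rot: [0.991, 0.132, -0.006, 0.0]
ft_force: [-28.3, -4.2, 16.6]
width: 0.0001
grip_force: 13.8
```

>>> {"method": "drive_tool", "body": {"moves": [[[0.003,0.001,0,0,0,0,0],[0,0,0,0,0,0,0]]]}}

```text
time: 6.35
ee_pos: [0.5905, 0.0663, 0.1057]
eef_rot: [0.991, 0.132, -0.009, 0.001]
ft_force: [-42.6, -5.8, 26.6]
width: 0.0006
grip_force: 21.0
```

The force climbs with no further travel, so the lever is on its stop. I'll back off, lift, and check before the vent.

>>> {"method": "drive_tool", "body": {"moves": [[[-0.015,-0.004,0,0,0,0,0],[-0.03,-0.01,0,0,0,0,0],[0,0,-0.04,0,0,0,0],[0,0,-0.04,0,0,0,0],[0,0,-0.03,0,0,0,0],[0,0,0,0,0,0,0],[0,0,0,0,0,0,0]]]}}

```text
time: 7.05
ee_pos: [0.5518, 0.0686, 0.2172]
eef_rot: [0.991, 0.132, 0.001, 0.0]
ft_force: [0.1, 0.5, -0.9]
width: 0.0004
grip_force: 0.0
```

Run:
```python
from h import *
s=r.read_state()
T=np.eye(4);T[:3,:3]=R.from_quat(s['eef_rot']).as_matrix();T[:3,3]=s['ee_pos']
im=r.camera('wrist');cv2.imwrite('pics/w3.png',im[:,:,::-1])
i=r.camera_info('wrist');C=T@np.array(i['T_tool_cam'])
for q in ['pump_pivot','pump_handle','vent_pivot','vent_handle']:
    for d in r.place_of('wrist',q)[:2]:
        n=cv2.undistortPoints(np.array([[d['at']]],float),np.array(i['mtx']),np.array([i['k1'],0,0,0,0.]))[0,0]
        v=C[:3,:3]@[n[0],n[1],1];print(q,round(d['conf'],2),np.round(d['at']),np.round(C[:3,3]+v*(.12-C[2,3])/v[2],3))
rows([P(VENT,1.57,.078,-.05)]+[P(VENT,t,.078,-.021) for t in np.linspace(1.57,0,16)])
```

```text
pump_pivot 0.61 [388. 180.] [ 0.602 -0.016  0.12 ]
pump_pivot 0.43 [488. 311.] [ 0.506 -0.154  0.12 ]
pump_handle 0.96 [302. 143.] [0.613 0.065 0.12 ]
vent_pivot 0.61 [217. 108.] [0.621 0.141 0.12 ]
vent_handle 0.64 [121.  69.] [0.63 0.22 0.12]
from [0.5509 0.0681 0.2155] [-1.  -0.3 -0.1]
[0.161, -0.108] [0.678 0.215]
[-0.027, -0.011] [0.649 0.218]
[-0.007, -0.005] [0.641 0.221]
[-0.007, -0.004] [0.633 0.223]
[-0.008, -0.003] [0.625 0.224]
[-0.008, -0.002] [0.616 0.224]
[-0.008, -0.001] [0.608 0.223]
[-0.008, -0.001] [0.599 0.221]
[-0.008, 0.0] [0.591 0.219]
[-0.008, 0.001] [0.584 0.216]
[-0.008, 0.002] [0.576 0.211]
[-0.008, 0.003] [0.569 0.207]
[-0.008, 0.004] [0.563 0.201]
[-0.007, 0.004] [0.557 0.195]
[-0.007, 0.005] [0.552 0.188]
[-0.006, 0.006] [0.548 0.181]
[-0.005, 0.006] [0.544 0.173]
```

View pics/w3.png

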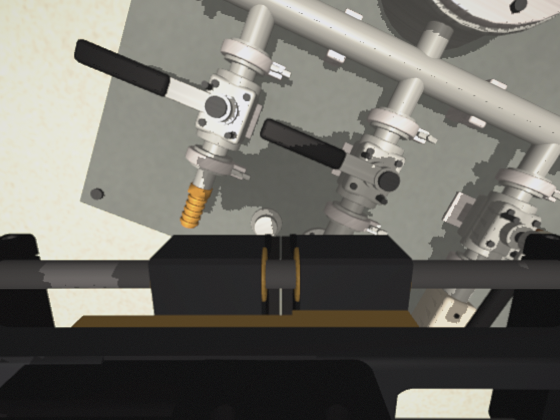

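The pump lever (sleeve at 302,143) is square across its pipe and parallel to the still-closed vent lever (at 121,69). Next I go to the far (+x) side of the vent lever.

>>> {"method": "drive_tool", "body": {"moves": [[[0.04,-0.027,0,0,0,0,0],[0.04,-0.027,0,0,0,0,0],[0.04,-0.027,0,0,0,0,0],[0.041,-0.027,0,0,0,0,0],[0,0,0,0,0,0,0],[0,0,0,0,0,0,0]]]}}

```text
time: 7.9
ee_pos: [0.6781, 0.2158, 0.2144]
eef_rot: [0.991, 0.133, -0.001, -0.0]
ft_force: [0.0, -0.8, 0.8]
width: 0.0007
grip_force: 0.0
```

>>> {"method": "drive_tool", "body": {"moves": [[[0,0,0.03,0,0,0,0],[0,0,0.03,0,0,0,0],[0,0,0.03,0,0,0,0],[0,0,0.018,0,0,0,0],[0,0,0,0,0,0,0],[0,0,0,0,0,0,0]]]}}

```text
time: 8.5
ee_pos: [0.679, 0.2138, 0.1099]
eef_rot: [0.991, 0.131, 0.001, 0.0]
ft_force: [-0.2, 0.1, 0.8]
width: 0.0002
grip_force: 0.0
```

>>> {"method": "drive_tool", "body": {"moves": [[[-0.014,-0.006,0.001,0,0,0,0],[-0.014,-0.006,0.001,0,0,0,0],[-0.007,-0.005,0,0,0,0,0],[-0.007,-0.004,0,0,0,0,0],[-0.008,-0.003,0,0,0,0,0],[-0.008,-0.002,0,0,0,0,0],[-0.008,-0.001,0,0,0,0,0],[-0.008,-0.001,0,0,0,0,0],[-0.008,0,0,0,0,0,0]]]}}

```text
time: 9.4
ee_pos: [0.5944, 0.2199, 0.1089]
eef_rot: [0.991, 0.131, 0.003, -0.0]
ft_force: [7.2, -0.7, -0.1]
width: 0.0005
grip_force: 2.7
```

>>> {"method": "drive_tool", "body": {"moves": [[[-0.008,0.001,0,0,0,0,0],[-0.008,0.002,0,0,0,0,0],[-0.008,0.003,0,0,0,0,0],[-0.008,0.004,0,0,0,0,0],[-0.007,0.004,0,0,0,0,0],[-0.007,0.005,0,0,0,0,0],[0,0,0,0,0,0,0]]]}}

```text
time: 10.1
ee_pos: [0.554, 0.19, 0.1087]
eef_rot: [0.991, 0.131, 0.002, -0.0]
ft_force: [1.3, 1.0, 1.3]
width: 0.0003
grip_force: 0.9
```

>>> {"method": "drive_tool", "body": {"moves": [[[-0.005,0.006,0,0,0,0,0],[-0.003,0.006,0,0,0,0,0],[0,0,0,0,0,0,0]]]}}

```text
time: 10.4
ee_pos: [0.5485, 0.1768, 0.1077]
eef_rot: [0.991, 0.132, 0.001, -0.0]
ft_force: [1.0, 2.8, 2.8]
width: 0.0004
grip_force: 1.4
```

>>> {"method": "drive_tool", "body": {"moves": [[[-0.002,0.004,0,0,0,0,0],[0,0,0,0,0,0,0]]]}}

```text
time: 10.6
ee_pos: [0.5475, 0.1725, 0.1072]
eef_rot: [0.991, 0.132, 0.0, -0.0]
ft_force: [1.1, 4.2, 3.5]
width: 0.0001
grip_force: 2.0
```

>>> {"method": "drive_tool", "body": {"moves": [[[-0.001,0.003,0,0,0,0,0],[0,0,0,0,0,0,0]]]}}

```text
time: 10.8
ee_pos: [0.5472, 0.1715, 0.1073]
eef_rot: [0.991, 0.133, 0.001, -0.002]
ft_force: [1.5, 10.2, 3.0]
width: 0.0005
grip_force: 5.3
```

>>> {"method": "drive_tool", "body": {"moves": [[[-0.001,0.003,0,0,0,0,0],[0,0,0,0,0,0,0]]]}}

```text
time: 11.0
ee_pos: [0.5471, 0.1711, 0.1076]
eef_rot: [0.991, 0.134, 0.002, -0.004]
ft_force: [3.9, 19.0, -0.8]
width: 0.0004
grip_force: 9.6
```

The vent lever is on its open stop. I'll back off to +y, lift, retreat and verify.

>>> {"method": "drive_tool", "body": {"moves": [[[0.004,-0.015,0,0,0,0,0],[0.01,-0.03,0,0,0,0,0],[0,0,-0.04,0,0,0,0],[0,0,-0.04,0,0,0,0],[0,0,-0.04,0,0,0,0],[-0.05,0,0,0,0,0,0],[-0.05,0,0,0,0,0,0],[-0.02,0,0,0,0,0,0],[0,0,0,0,0,0,0],[0,0,0,0,0,0,0]]]}}

```text
time: 12.0
ee_pos: [0.433, 0.1805, 0.2267]
eef_rot: [0.991, 0.131, 0.0, 0.001]
ft_force: [-0.7, -0.4, 0.8]
width: 0.0007
grip_force: 0.0
```

Run:
```python
from h import *
s=r.read_state();print(s['ee_pos'],s['ft_force'])
for c in ['wrist','side']:
    im=r.camera(c);cv2.imwrite(f'pics/{c}4.png',im[:,:,::-1])
for q,z in [('pump_handle',.12),('vent_handle',.12),('gauge_handle',.12),('jar_mid',.041),('bottle_mid',.067),('blank_mid',.023)]:
    for d in r.place_of('side',q)[:1]: print(q,round(d['conf'],2),np.round(at_z('side',d['at'],z),3))
print(P(PUMP,1.57,.0785,0),P(VENT,0,.0785,0))
```

```text
[0.43296402 0.18046731 0.22668049] [-0.70893488 -0.41486645  0.75477135]
pump_handle 0.95 [0.61  0.065 0.12 ]
vent_handle 0.73 [0.55  0.143 0.12 ]
gauge_handle 0.6 [ 0.605 -0.014  0.12 ]
blank_mid 0.8 [0.505 0.074 0.023]
[0.60935792 0.06595798] [0.5410495 0.15242  ]
```

View pics/wrist4.png

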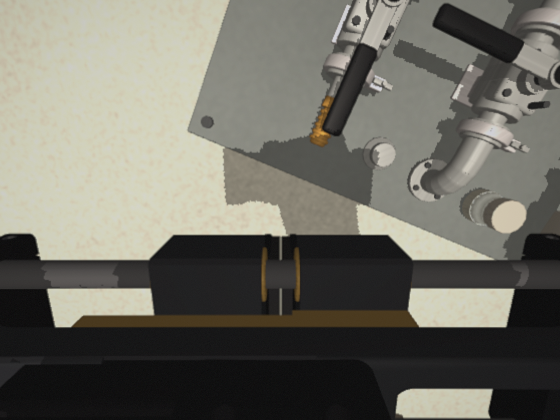

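View pics/side4.png

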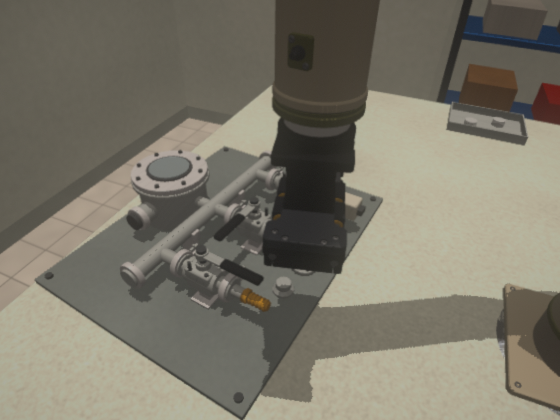

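Run:
```python
from h import *
s=r.read_state()
T=np.eye(4);T[:3,:3]=R.from_quat(s['eef_rot']).as_matrix();T[:3,3]=s['ee_pos']
i=r.camera_info('wrist');C=T@np.array(i['T_tool_cam'])
def w(px,z):
    n=cv2.undistortPoints(np.array([[px]],float),np.array(i['mtx']),np.array([i['k1'],0,0,0,0.]))[0,0]
    v=C[:3,:3]@[n[0],n[1],1]; return (C[:3,3]+v*(z-C[2,3])/v[2])[:2]
def ang(a,b): d=b-a; return np.arctan2(d[1],-d[0])
print('vent lever',ang(w((367,47),.125),w((333,132),.125)))
print('pump lever',[w((520,52),.125),w((440,12),.125)],ang(w((520,52),.125),w((440,12),.125))-np.pi/2)
print('plate edge',ang(w((235,0),.012),w((190,130),.012)))
m=cv2.imread('pics/wrist4.png')[0:200,180:560];cv2.imwrite('pics/c4.png',cv2.resize(m,None,fx=2.1,fy=2.1,interpolation=cv2.INTER_CUBIC))
```

```text
vent lever 0.08804951736293398
pump lever [array([0.60547272, 0.03079767]), array([0.61520933, 0.1027578 ])] 0.13448885680256417
plate edge 0.1463435114272698
```

View pics/c4.png

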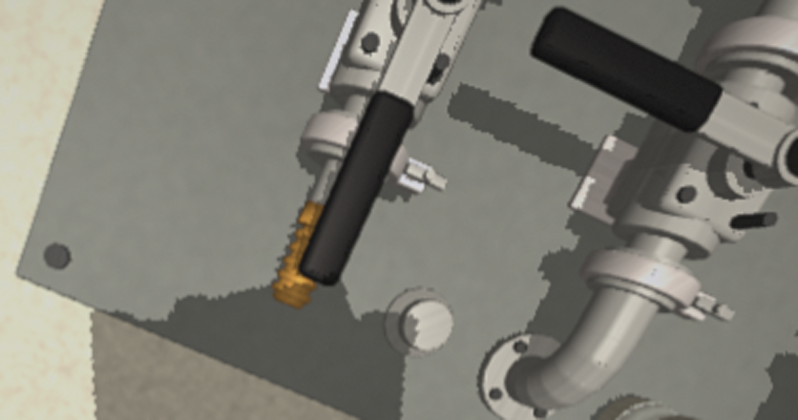

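The crop shows the vent lever in line with its pipe over the silencer, and the pump lever square across its pipe. Both are within about 3° of their stops, and the gripper is clear.

```bash
python3 -c "
from bench import r
print(r.close_job())"
```

```text
the job is handed in; nothing more can be done
None
```

The job is handed in (no verdict came back): the pump lever was pushed to its closed stop, then the vent lever to its open stop, with fingertip pushes only, and no contact with the gauge valve or the loose things was seen.

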